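# Press a stand leg's tongue home under the jig's lip

### The job

Roll the round wooden leg over on the bench until its flat tongue lies level, then bring it to the gluing jig and push the tongue under the steel lip, against the sprung stop, until the leg's round shoulder is fully home against the jig. Finish while still holding the leg there, pressed home with the gripper (let go and the spring pushes it out again), and leave the glue bottle, screwdriver and offcut alone.

Things in the scene. Friction and masses are not known exactly. Their poses are not given: they have to be found in the camera images.
- leg: loose pale wooden stand leg, about 90 g: round rod, 32 mm diameter, 110 mm long, with a flat tongue out of one end. Rolls freely on the bench. Origin on the rod's axis, mid-length of the round part, 16 mm above what it lies on. x along the axis to the tongue, y across the tongue's width, z across its thickness: tongue level when z is vertical, up or down; at first about 54 degrees off
- tongue_tip (a point): middle of the tongue's free end, at x = 87 mm on the leg's axis. The tongue is 24 mm wide (y), 8 mm thick (z) and stands 32 mm out of the rod's round end face, the shoulder, at x = 55 mm of the leg
- jig: wooden gluing jig fixed on the bench, base 210 x 100 mm. Origin on the bench under where the leg's origin is when home; x away from the robot, into the slot. x -75 to 55 mm: flat bare bed, 12 mm above the bench, 100 mm wide. At x = 55 an upright face with the slot; then lip, stop, and a back block (45 mm high) to x = 135. Leg home: along jig x, its origin at 0, 0, 28 mm, shoulder on the face
- slot_mouth (a point): centre of the slot's mouth in the upright face, at 55, 0, 28 mm in the jig's frame. The level slot is 30 mm wide (y), 14 mm high (21 to 35 mm above the bench), 20 mm deep in x, open behind; its roof is the steel lip strip, 100 mm wide, top 41 mm above the bench
- stop (a joint): sprung steel stop behind the lip, 44 mm wide: how far it is pushed back along the jig's x, in m; 0 when free (face at x = 79 mm of the jig). The tongue meets it 8 mm before the leg is home; home it reads 0.008 (limit 0.014). Spring force about 3.6 N at 0, 8.4 N at home
- glue: bystander: glue bottle, white, 60 mm diameter, 150 mm tall, standing; origin at its underside
- screwdriver: bystander: screwdriver lying on the bench; origin at its underside
- offcut: bystander: brown wooden offcut 130 x 50 x 25 mm, lying; origin at the centre of its underside
Not all that is in view belongs to the job. Of the things that look like the leg, take the one that is farthest to the robot's right at the start. There is more than one size of the jig; the one meant has the size given above.

How it is judged:
On the way:
1. the leg lies still on the bench with its tongue level, within 10 degrees (angle between the z axis of leg and the z axis of jig, either way round below 0.175 rad and height (world z) of leg below 0.0185 m and linear speed of leg below 0.02 m/s), for 0.2 s.
At the end, for the whole second after the job is handed in: Tongue in the slot under the lip, shoulder within 2.5 mm of the jig's face, leg in line with the slot within 7 degrees and at rest, stop pushed back over 5.5 mm, leg pressing on jig and stop with over 4 N, fingers still pushing or holding the leg with over 2 N (x of tongue_tip in the frame of jig above 0.0845 m and y of tongue_tip in the frame of jig between -0.006 and 0.006 m and z of tongue_tip in the frame of jig between 0.021 and 0.035 m and angle between the x axis of leg and the x axis of jig, either way round below 0.12 rad and value of joint stop above 0.0055 m and contact force between leg and jig above 4 N and contact force between the fingers and leg above 2 N and linear speed of leg below 0.01 m/s); the arm keeps its last pose, push and grip.
It fails at once if a bystander is shifted by more than 30 mm (distance of any of glue, screwdriver, offcut from where it was at the start of the episode above 0.03 m).
It also fails if it takes over 64 s, if anything falls off the work surface, if the arm or the gripper's body presses on something with over 40 N, if the wrist force passes 120 N, or if a joint passes its speed limit or range.

### The arm

A 6-joint arm with a two-finger parallel gripper is mounted at the origin on the work surface. World frame = base frame: x ahead of the robot, y to its left, z up, the work surface at z = 0. Lengths are in m, angles in rad, forces in N, time in s.
With the tool pointing down it reaches from about 0.375 to 0.925 m from the base axis. Payload 5.7 kg.
Tool frame: the origin (TCP) lies on the mounting face of the last link; the fingertips stand 182 mm ahead of it and the grasp point (between the pads) lies pinch_z ahead of it (pinch_z is the distance from the TCP to the grasp point, in m); z points along the fingers, y is the line along which they close (so a half turn about z gives the same grasp; the last joint's range is limited). The gripper opens to 88 mm and grips with 3 to 60 N. Pads are 20 mm wide; open, the fingers measure 115 mm over their backs; the gripper's body (75 mm by 178 mm) begins 61 mm behind the grasp point.
Start: joints at [1.052, 0.359, 1.51, -0, 1.272, -0.115], TCP at [0.236, 0.552, 0.405] pointing down, gripper open.
Joint ranges: [-2.97, 2.97], [-1.01, 2.36], [0.21, 2.38], [-0.96, 4.11], [0.2, 2.71], [-2.98, 2.98]. Speed limits (rad/s): [2.39, 2.39, 3.14, 3.14, 3.14, 3.14].

### API

Orientations are given as [roll, pitch, yaw] about the fixed x, y, z axes, in that order (R = Rz(yaw) Ry(pitch) Rx(roll)).
In Python, from plant import * gives the robot as it stands.
- The arm moves only by the tool jog_arm, never from a script. Its argument "motion" is a list of rows, each a list of 3 entries, a list of its own where there are three numbers: the shift along the tool's x, y, z in m, then the turn, a rotation vector about the tool's x, y, z in rad, then the closure, from 0 (fully open) to 1 (shut). In form: [[[dx, dy, dz], [wx, wy, wz], jaw], ...]. A call has 1 to 20 rows; each row is the pose to reach, as a shift and turn from the pose commanded when the call began, along the tool's axes at that moment; what a row does not reach only later rows make up. A row lasts 1/10 s, in which the tool goes at most 50 mm and 8.59 degrees, less where a joint would pass 70% of its speed; a pose out of reach is approached as far as the arm can. A call with a gripper value outside its range is refused whole. The fingers move at their own pace and stop on an object; "grip_force" is the grip in N (left out, the last holds). Time passes only in rows, so rows that repeat a pose let the fingers close. It gives the time, the measured TCP pose, the force, the opening and the grip force at its end, in the units of the state.
- get_obs(): the state, without advancing time (a new reading comes with each control period).
- capture(name): name is "side" or "top" or "wrist"; returns a dict with "image" (480x640x3 uint8, red, green, blue), "camera_matrix" (3x3 intrinsics, pixels), "rvec" (rotation vector, rad) and "tvec" (3), from world to camera coordinates, as OpenCV has them; the wrist camera has in their place "T_tool_cam" (4x4, takes a point from camera to tool coordinates, whose origin is the TCP and whose axes are the flange's). Camera axes: x right, y down, z forward; pixel columns grow to the right and rows downward; lengths in m; the calibration is good to about 2 mm. A picture is of the moment at which its call begins: read the wrist's pose just before it. There is no depth.
- hand_in(): hands the job in; it is judged then, once.
The state is a dict: "time_s": time; "joint_positions": joint angles; "dq": joint speeds; "joint_efforts": joint torques, N m; "tool_pos": TCP position; "ee_rot": TCP orientation; "contact_force": force on the tool from outside, world axes, zero at the start; "ft_torque": the same for the moment, N m; "finger_gap": finger opening in m; "grip_force": force on a finger pad.
Only numpy, scipy, OpenCV 4.12 (cv2) and the standard library are available. Lean on these libraries where they do the work, as an engineer would, in place of code of your own. Each camera call takes 0.05 s, during which the arm holds its last target. There are 200 camera calls.

## Working session

There is one attempt and no reset: what is moved stays moved. The work goes in short steps, Python scripts to look and compute and a tool call to move; the robot and the scene stay as the last step left them, time stands still between calls to the robot, and variables do not carry over. Pictures are saved under pics/ and viewed, at most 10 in all, crops included, and the job is handed in when it is done.

Besides the shell and the picture viewer there is one more tool, called after ">>>" in YAML: its name, and indented under it one key for each argument. jog_arm: Moves the arm, as the interface text tells. Its arguments: {"type":"object","properties":{"motion":{"type":"array","items":{"type":"array"}},"grip_force":{"type":"number"}},"required":["motion"]}

```bash
ls; mkdir -p pics; python3 - <<'E'
from plant import *
import cv2
s=get_obs(); print(s); 
try: print(pinch_z)
except Exception as e: print(e)
for n in ("top","side"):
    c=capture(n); cv2.imwrite(f"pics/{n}0.png",c["image"][:,:,::-1])
    import pickle; pickle.dump(c,open(f"{n}0.pkl","wb")); print(n,c["camera_matrix"],c["rvec"],c["tvec"])
E
```

```text
pics
{'time_s': 0.0, 'joint_positions': array([ 1.05190145e+00,  3.59460179e-01,  1.51142349e+00,  1.52952393e-05,
        1.27246677e+00, -1.15073709e-01]), 'dq': array([ 1.33135215e-03,  1.30053597e-03,  2.09199372e-04, -4.99906898e-05,
       -1.23827398e-03,  9.13352803e-04]), 'joint_efforts': array([-7.50437193e-04, -5.15371192e+01, -2.70716339e+01,  6.72915392e-02,
        3.49892420e-02, -1.65307843e-04]), 'tool_pos': array([0.23557286, 0.55143239, 0.40383938]), 'ee_rot': array([-3.13984817e+00, -2.16343431e-04,  2.73776679e+00]), 'contact_force': array([-0.13799087,  0.13548552, -0.34127185]), 'ft_torque': array([-0.05533815, -0.01569119, -0.01017271]), 'grip_force': 0.0, 'finger_gap': 0.08783150741007198}
0.1633
top [[506.04763121   0.         312.61311785]
 [  0.         506.04763121 242.90148424]
 [  0.           0.           1.        ]] [ 2.11725715 -2.12411889  0.20618063] [0.01274643 0.51063379 1.25047968]
side [[457.05546235   0.         319.12073038]
 [  0.         457.05546235 246.53173089]
 [  0.           0.           1.        ]] [ 2.19984471 -0.73090105  0.35639219] [-0.41793324  0.23378283  0.93002942]
```

View pics/top0.png

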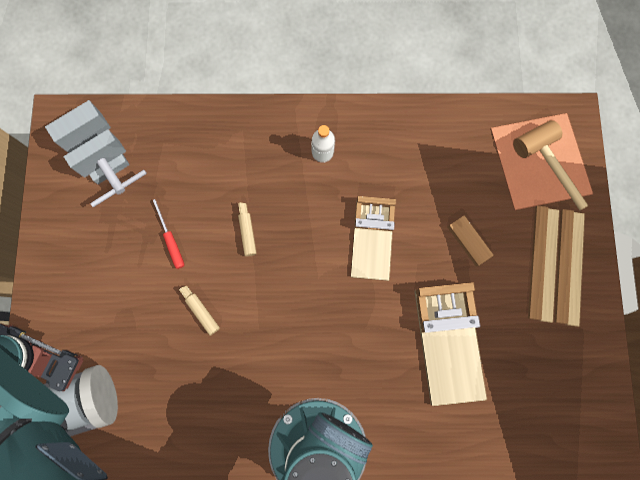

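View pics/side0.png

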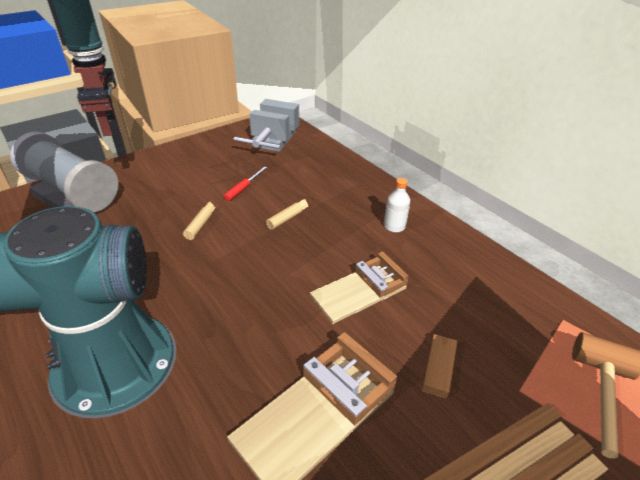

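The top view shows two leg-like rods, at px (247,230) and (199,310), and two jigs, at (375,240) and (450,345). Image right is the robot's right (−y), so I take the rod at (247,230). At about 0.39 px/mm the small jig measures about 40x80 px, which fits 100x210 mm. I'll check both in one close crop.

```bash
python3 - <<'E'
import cv2,numpy as np
t=cv2.imread("pics/top0.png");s=cv2.imread("pics/side0.png")
a=cv2.resize(t[190:290,225:275],None,fx=6,fy=6,interpolation=2)
b=cv2.resize(t[190:290,335:410],None,fx=6,fy=6,interpolation=2)
cv2.imwrite("pics/c1.png",np.hstack([a,b]))
a=cv2.resize(s[190:240,260:315],None,fx=7,fy=7,interpolation=2)
b=cv2.resize(s[245:325,305:415],None,fx=7,fy=7,interpolation=2)
c=np.zeros((560,385,3),np.uint8);c[:350]=a
cv2.imwrite("pics/c2.png",cv2.resize(np.hstack([c,b]),None,fx=.69,fy=.69))
E
cat >h.py <<'E'
import pickle,cv2,numpy as np
C={n:pickle.load(open(f"{n}0.pkl","rb")) for n in ("top","side")}
def P(n):
    c=C[n];R=cv2.Rodrigues(np.array(c["rvec"],float))[0];return c["camera_matrix"],R,np.array(c["tvec"]).reshape(3)
def ray(n,uv):
    K,R,t=P(n);return -R.T@t, R.T@np.linalg.solve(K,[uv[0],uv[1],1.])
def atz(n,uv,z):
    o,d=ray(n,uv);return o+d*(z-o[2])/d[2]
def tri(a,b):
    A=[];B=[]
    for n,uv in(("top",a),("side",b)):
        o,d=ray(n,uv);d=d/np.linalg.norm(d);M=np.eye(3)-np.outer(d,d);A.append(M);B.append(M@o)
    x=np.linalg.lstsq(np.vstack(A),np.hstack(B),rcond=None)[0];return x,np.linalg.norm(np.vstack(A)@x-np.hstack(B))
def proj(n,X):
    K,R,t=P(n);p=K@(R@np.array(X)+t);return p[:2]/p[2]
E
```

```text
(no output)
```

View pics/c1.png

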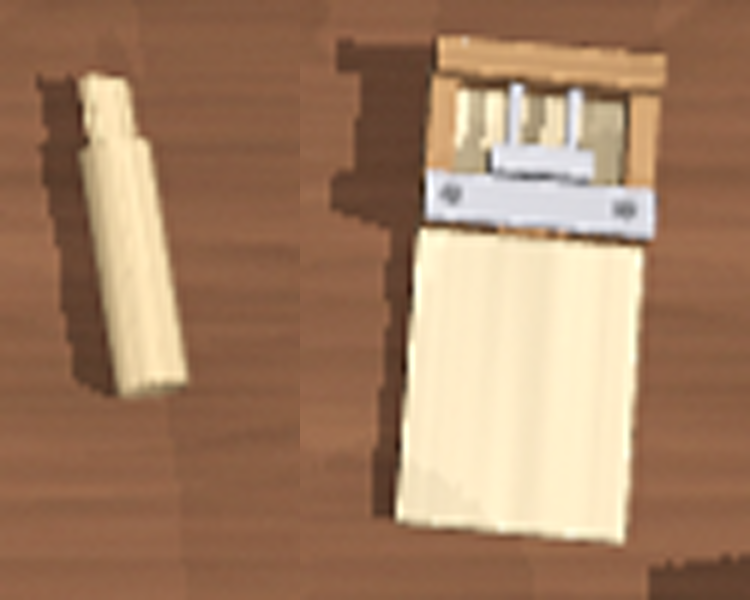

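View pics/c2.png

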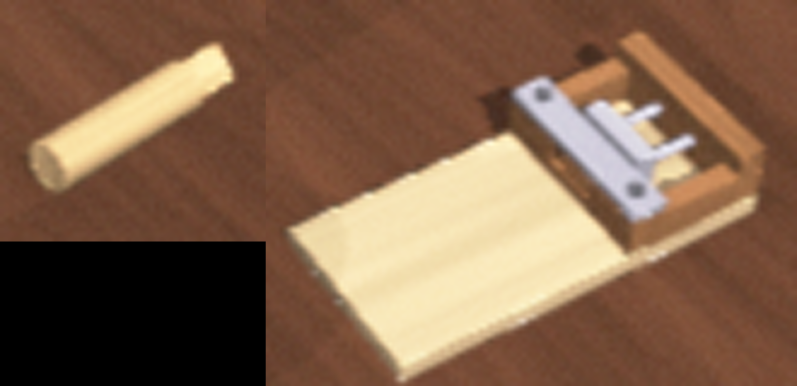

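Crop 1 confirms a rod with a tilted tongue at its far end: shoulder at crop px (82,150)–(148,138), butt at (119,397)–(187,382). It also shows the jig's bed, lip and stop. Crop 2 shows the same things from the side.

```bash
python3 - <<'E'
from h import *
np.set_printoptions(precision=4,suppress=True)
L=lambda u,v:(u/6+225,v/6+190)
J=lambda u,v:((u-300)/6+335,v/6+190)
SL=lambda u,v:(u/4.83+260,v/4.83+190)
SJ=lambda u,v:((u-265.65)/4.83+305,v/4.83+245)
print("butt c",tri(L(153,390),SL(48,165)))
print("tip c",tri(L(105,74),SL(222,62)))
J4={"bedFL":((397,520),(290,232)),"bedFR":((625,543),(402,372)),"lipFL":((427,220),(514,97)),"lipFR":((653,240),(634,218)),"backFL":((438,35),(638,33)),"backFR":((665,57),(763,148))}
pts={}
for k,(a,b) in J4.items():
    pts[k]=tri(J(*a),SJ(*b));print(k,pts[k])
for k,z in(("bedFL",.012),("bedFR",.012),("lipFL",.041),("lipFR",.041),("backFL",.045),("backFR",.045)): print(k,"top@z",atz("top",J(*J4[k][0]),z),"side@z",atz("side",SJ(*J4[k][1]),z))
for k,p in(("shL",(82,150)),("shR",(148,138)),("buL",(119,397)),("buR",(187,382)),("tip",(105,74))): print(k,atz("top",L(*p),.016))
print("side butt",atz("side",SL(48,165),.016),"tip",atz("side",SL(222,62),.016))
E
```

```text
butt c (array([0.4863, 0.1733, 0.0175]), np.float64(0.0019373296340123127))
tip c (array([0.6285, 0.1988, 0.0145]), np.float64(0.0005775180074978609))
bedFL (array([ 0.429 , -0.0899,  0.0083]), np.float64(0.0010342239641429663))
bedFR (array([ 0.4189, -0.1893,  0.0075]), np.float64(0.0014022988585380078))
lipFL (array([ 0.5571, -0.1035,  0.0369]), np.float64(0.001930286682383733))
lipFR (array([ 0.5474, -0.2012,  0.039 ]), np.float64(0.0018335942154914324))
backFL (array([ 0.6381, -0.1088,  0.0414]), np.float64(6.057037572508805e-05))
backFR (array([ 0.6272, -0.2078,  0.0442]), np.float64(0.00032771236381530505))
bedFL top@z [ 0.4279 -0.0893  0.012 ] side@z [ 0.4276 -0.0929  0.012 ]
bedFR top@z [ 0.4175 -0.1882  0.012 ] side@z [ 0.4174 -0.1925  0.012 ]
lipFL top@z [ 0.555  -0.1024  0.041 ] side@z [ 0.5555 -0.107   0.041 ]
lipFR top@z [ 0.5458 -0.2001  0.041 ] side@z [ 0.5472 -0.2029  0.041 ]
backFL top@z [ 0.637  -0.1085  0.045 ] side@z [ 0.635  -0.1115  0.045 ]
backFR top@z [ 0.6268 -0.2075  0.045 ] side@z [ 0.6267 -0.2084  0.045 ]
shL [0.5935 0.2078 0.016 ]
shR [0.5989 0.1786 0.016 ]
buL [0.4823 0.1889 0.016 ]
buR [0.4889 0.1593 0.016 ]
tip [0.6284 0.1984 0.016 ]
side butt [0.4886 0.1746 0.016 ] tip [0.6268 0.1972 0.016 ]
```

```bash
cat >>h.py <<'E'
from scipy.spatial.transform import Rotation as Ro
def move(s,pos,rpy):
    R0=Ro.from_euler("xyz",s["ee_rot"]);R1=Ro.from_euler("xyz",rpy)
    return R0.inv().apply(np.array(pos)-s["tool_pos"]),(R0.inv()*R1).as_rotvec()
E
python3 - <<'E'
from plant import *
from h import *
np.set_printoptions(precision=4,suppress=True)
print(capture("wrist")["T_tool_cam"],capture("wrist")["camera_matrix"])
print(move(get_obs(),(.541,.184,.36),(np.pi,0,3.313)))
E
```

```text
[[-0.0014 -0.9692 -0.2464  0.0675]
 [ 1.     -0.0011 -0.0013  0.0003]
 [ 0.001  -0.2464  0.9692  0.0196]
 [ 0.      0.      0.      1.    ]] [[337.0517   0.     319.0371]
 [  0.     337.0517 239.7073]
 [  0.       0.       1.    ]]
(array([-0.4252, -0.218 ,  0.0443]), array([-0.0011, -0.0005, -0.5752]))
```

```bash
python3 - <<'E'
from plant import *
from h import *
np.set_printoptions(precision=4,suppress=True)
print(move(get_obs(),(.68,.208,.26),(np.pi,0,.171)))
E
```

```text
(array([-0.5436, -0.1412,  0.1442]), array([-0.0006,  0.0014,  2.5668]))
```

>>> jog_arm:
  motion:
    - [[-0.045,-0.012,0.012],[0,0,0.14],0]
    - [[-0.09,-0.024,0.024],[0,0,0.28],0]
    - [[-0.135,-0.035,0.036],[0,0,0.42],0]
    - [[-0.18,-0.047,0.048],[0,0,0.56],0]
    - [[-0.225,-0.058,0.06],[0,0,0.7],0]
    - [[-0.27,-0.07,0.072],[0,0,0.84],0]
    - [[-0.315,-0.082,0.084],[0,0,0.98],0]
    - [[-0.36,-0.094,0.096],[0,0,1.12],0]
    - [[-0.405,-0.105,0.108],[0,0,1.26],0]
    - [[-0.45,-0.117,0.12],[0,0,1.4],0]
    - [[-0.495,-0.129,0.132],[0,0,1.54],0]
    - [[-0.544,-0.141,0.144],[0,0,1.68],0]
    - [[-0.544,-0.141,0.144],[0,0,1.82],0]
    - [[-0.544,-0.141,0.144],[0,0,1.96],0]
    - [[-0.544,-0.141,0.144],[0,0,2.1],0]
    - [[-0.544,-0.141,0.144],[0,0,2.24],0]
    - [[-0.544,-0.141,0.144],[0,0,2.38],0]
    - [[-0.544,-0.141,0.144],[0,0,2.52],0]
    - [[-0.544,-0.141,0.144],[0,0,2.567],0]
    - [[-0.544,-0.141,0.144],[0,0,2.567],0]

```text
time_s: 2.2
tool_pos: [0.6805, 0.2083, 0.2603]
ee_rot: [3.141, 0.001, 0.171]
contact_force: [0.1, 0.2, -0.0]
finger_gap: 0.0876
grip_force: 0.0
```

```bash
cat >>h.py <<'E'
def wcam(s,c):  # camera->world R,t
    T=np.eye(4);T[:3,:3]=Ro.from_euler("xyz",s["ee_rot"]).as_matrix();T[:3,3]=s["tool_pos"];return T@np.array(c["T_tool_cam"]),c["camera_matrix"]
def wproj(W,X):
    T,K=W;p=K@(T[:3,:3].T@(np.array(X)-T[:3,3]));return p[:2]/p[2]
def watz(W,uv,z):
    T,K=W;d=T[:3,:3]@np.linalg.solve(K,[uv[0],uv[1],1.]);return T[:3,3]+d*(z-T[2,3])/d[2]
def shot(name):
    from plant import get_obs,capture
    s=get_obs();c=capture("wrist");pickle.dump((s,c),open(f"{name}.pkl","wb"))
    cv2.imwrite(f"pics/{name}.png",c["image"][:,:,::-1]);return s,c
E
python3 - <<'E'
from plant import *
from h import *
s,c=shot("w1"); print(s["tool_pos"],s["ee_rot"],s["contact_force"],s["joint_positions"])
W=wcam(s,c); print(wproj(W,(.628,.1985,.016)),wproj(W,(.541,.184,.016)))
E
```

```text
[0.68050091 0.20828592 0.26030482] [3.14148750e+00 6.13092376e-04 1.70504982e-01] [ 0.05667066  0.17950782 -0.04321964] [ 2.00080110e-01  6.50200587e-01  1.38127748e+00 -9.70728722e-05
  1.11073052e+00  1.60041455e+00]
[320.76963718 322.38141193] [320.18937161 422.73251567]
```

View pics/w1.png

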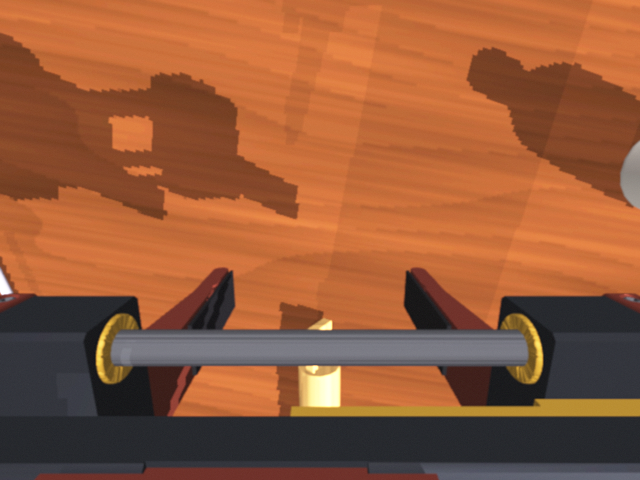

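The wrist view shows the tongue tip at about (322,325), partly behind the gripper's cross-bar, and the shoulder at about (320,370). I'll enlarge it.

```bash
python3 - <<'E'
import cv2
i=cv2.imread("pics/w1.png");cv2.imwrite("pics/w1c.png",cv2.resize(i[300:410,280:365],None,fx=5,fy=5,interpolation=cv2.INTER_CUBIC))
E
```

```text
(no output)
```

View pics/w1c.png

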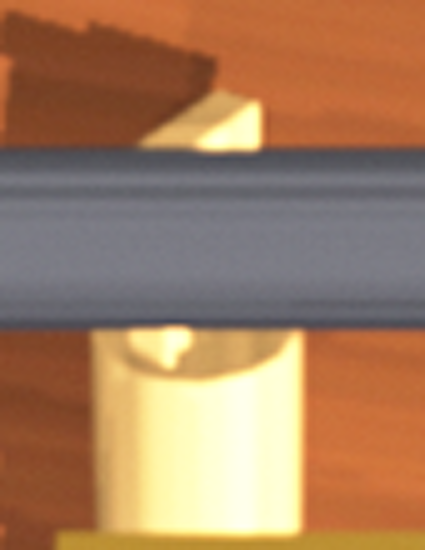

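```bash
python3 - <<'E'
from h import *
s,c=pickle.load(open("w1.pkl","rb"));W=wcam(s,c)
i=cv2.imread("pics/w1.png");out=[i[300:410,280:365]]
out[0]=cv2.resize(out[0],None,fx=4,fy=4,interpolation=2)
a=.171
ux=np.array([np.cos(a),np.sin(a),0]);uy=np.array([-np.sin(a),np.cos(a),0]);uz=np.array([0,0,1.])
o=np.array([.541,.1837,.016])
for r in(.94,-.94):
    im=cv2.resize(i[300:410,280:365],None,fx=4,fy=4,interpolation=2)
    f=lambda x,y,z:tuple(int(q) for q in ((wproj(W,o+ux*x+uy*(y*np.cos(r)-z*np.sin(r))+uz*(y*np.sin(r)+z*np.cos(r)))-[280,300])*4))
    q=[(-.012,-.004),(.012,-.004),(.012,.004),(-.012,.004)]
    for k in range(4):
        y,z=q[k];y2,z2=q[k-1]
        cv2.line(im,f(.087,y,z),f(.087,y2,z2),(255,0,0),1);cv2.line(im,f(.055,y,z),f(.087,y,z),(0,160,0),1)
    t=np.linspace(0,6.28,40)
    cv2.polylines(im,[np.array([f(.055,.016*np.cos(b),.016*np.sin(b)) for b in t])],1,(0,0,255),1)
    out.append(im)
cv2.imwrite("pics/w1m.png",cv2.resize(np.hstack(out[1:]),None,fx=1.15,fy=1.15))
E
```

```text
(no output)
```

View pics/w1m.png

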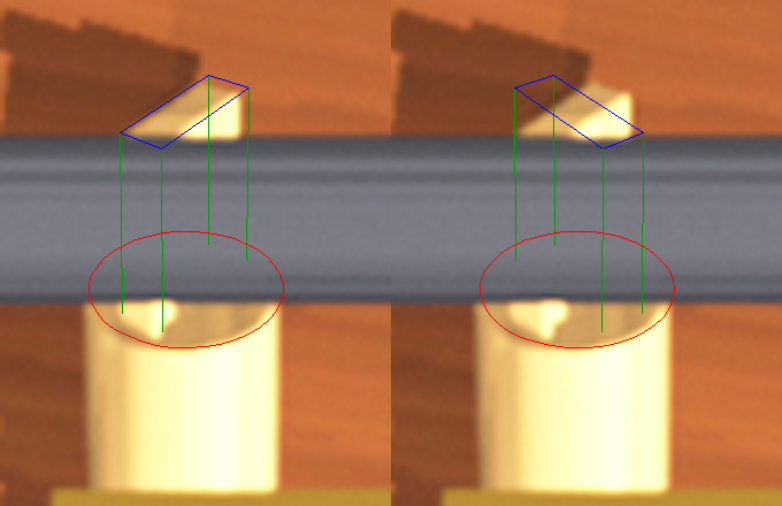

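The r = +0.94 model (left panel) fits the image: the tongue's +y side is up. Levelling it means rolling the leg about 15 mm toward +y, which moves the top contact about 30 mm. I'll press with closed fingers and roll it.

```bash
python3 - <<'E'
from plant import *
from h import *
np.set_printoptions(precision=4,suppress=True)
print(move(get_obs(),(.5413,.1766,.26),(np.pi,0,.171)))
E
```

```text
(array([-0.1426,  0.0074,  0.0004]), array([0.0001, 0.0005, 0.0011]))
```

>>> jog_arm:
  motion:
    - [[-0.04,0.002,0],[0,0,0],1]
    - [[-0.08,0.004,0],[0,0,0],1]
    - [[-0.12,0.006,0],[0,0,0],1]
    - [[-0.1425,0.0075,0],[0,0,0],1]
    - [[-0.1425,0.0075,0.02],[0,0,0],1]
    - [[-0.1425,0.0075,0.035],[0,0,0],1]
    - [[-0.1425,0.0075,0.04],[0,0,0],1]
    - [[-0.1425,0.0075,0.043],[0,0,0],1]
    - [[-0.1425,0.0075,0.043],[0,0,0],1]
    - [[-0.1425,0.0075,0.043],[0,0,0],1]
    - [[-0.1425,0.0075,0.043],[0,0,0],1]
  grip_force: 10

```text
time_s: 3.35
tool_pos: [0.5418, 0.1768, 0.2182]
ee_rot: [3.142, -0.001, 0.171]
contact_force: [0.3, 0.2, 0.5]
finger_gap: 0.003
grip_force: 0.0
```

>>> jog_arm:
  motion:
    - [[0,0,0.001],[0,0,0],1]
    - [[0,0,0.002],[0,0,0],1]
    - [[0,0,0.003],[0,0,0],1]
    - [[0,0,0.004],[0,0,0],1]
    - [[0,0,0.0045],[0,0,0],1]
    - [[0,0,0.0045],[0,0,0],1]
    - [[0,0,0.0045],[0,0,0],1]

```text
time_s: 4.05
tool_pos: [0.5415, 0.1767, 0.2137]
ee_rot: [3.141, -0.0, 0.171]
contact_force: [-0.8, 0.1, 7.2]
finger_gap: 0.0007
grip_force: 3.0
```

>>> jog_arm:
  motion:
    - [[0,-0.001,0.0002],[0,0,0],1]
    - [[0,-0.003,0.0002],[0,0,0],1]
    - [[0,-0.005,0.0002],[0,0,0],1]
    - [[0,-0.007,0.0002],[0,0,0],1]
    - [[0,-0.009,0.0002],[0,0,0],1]
    - [[0,-0.011,0.0002],[0,0,0],1]
    - [[0,-0.013,0.0002],[0,0,0],1]
    - [[0,-0.015,0.0002],[0,0,0],1]
    - [[0,-0.017,0.0002],[0,0,0],1]
    - [[0,-0.019,0.0002],[0,0,0],1]
    - [[0,-0.021,0.0002],[0,0,0],1]
    - [[0,-0.023,0.0002],[0,0,0],1]
    - [[0,-0.025,0.0002],[0,0,0],1]
    - [[0,-0.027,0.0002],[0,0,0],1]
    - [[0,-0.029,0.0002],[0,0,0],1]
    - [[0,-0.03,0.0002],[0,0,0],1]
    - [[0,-0.03,0.0002],[0,0,0],1]
    - [[0,-0.03,0.0002],[0,0,0],1]

```text
time_s: 5.85
tool_pos: [0.5365, 0.2065, 0.2136]
ee_rot: [-3.141, -0.001, 0.171]
contact_force: [-0.9, 0.4, 6.3]
finger_gap: 0.0003
grip_force: 3.3
```

>>> jog_arm:
  motion:
    - [[0,0,-0.003],[0,0,0],1]
    - [[0,0,-0.012],[0,0,0],1]
    - [[0,0,-0.025],[0,0,0],1]
    - [[0.04,0,-0.025],[0,0,0],0]
    - [[0.08,0,-0.025],[0,0,0],0]
    - [[0.105,0,-0.015],[0,0,0],0]
    - [[0.105,0,-0.015],[0,0,0],0]
    - [[0.105,0,-0.015],[0,0,0],0]
    - [[0.105,0,-0.015],[0,0,0],0]
    - [[0.105,0,-0.015],[0,0,0],0]
    - [[0.105,0,-0.015],[0,0,0],0]

```text
time_s: 6.95
tool_pos: [0.639, 0.2241, 0.2284]
ee_rot: [3.142, 0.0, 0.171]
contact_force: [0.7, -0.6, -0.2]
finger_gap: 0.061
grip_force: 0.0
```

```bash
python3 - <<'E'
from plant import *
from h import *
s,c=shot("w2");W=wcam(s,c);print(s["tool_pos"],s["finger_gap"],s["time_s"])
t=capture("top");ti=t["image"][:,:,::-1];C["top"]=t
i=cv2.imread("pics/w2.png")
a=.171
ux=np.array([np.cos(a),np.sin(a),0]);uy=np.array([-np.sin(a),np.cos(a),0]);uz=np.array([0,0,1.])
o=np.array([.5375,.1988,.016])
u0,v0=(wproj(W,o+ux*.075)-[50,55]).astype(int);n=4
base=cv2.resize(i[v0:v0+110,u0:u0+100],None,fx=n,fy=n,interpolation=2);im=base.copy()
f=lambda x,y,z:tuple(int(q) for q in ((wproj(W,o+ux*x+uy*y+uz*z)-[u0,v0])*n))
q=[(-.012,-.004),(.012,-.004),(.012,.004),(-.012,.004)]
for k in range(4):
    y,z=q[k];y2,z2=q[k-1]
    cv2.line(im,f(.087,y,z),f(.087,y2,z2),(255,0,0),1);cv2.line(im,f(.055,y,z),f(.087,y,z),(0,160,0),1)
cv2.polylines(im,[np.array([f(.055,.016*np.cos(b),.016*np.sin(b)) for b in np.linspace(0,6.28,40)])],1,(0,0,255),1)
p=proj("top",o).astype(int);print("top crop origin",p-[33,50],"wrist crop",u0,v0)
tt=cv2.resize(np.ascontiguousarray(ti[p[1]-40:p[1]+33,p[0]-33:p[0]+34]),(400,440),interpolation=2)
h=np.hstack([base,im]);cv2.imwrite("pics/w2m.png",h);cv2.imwrite("pics/t2.png",tt);print(h.shape)
E
```

```text
[0.63901181 0.22405022 0.22837875] 0.06104503287478184 6.95
top crop origin [208 185] wrist crop 282 257
(440, 800, 3)
```

View pics/w2m.png

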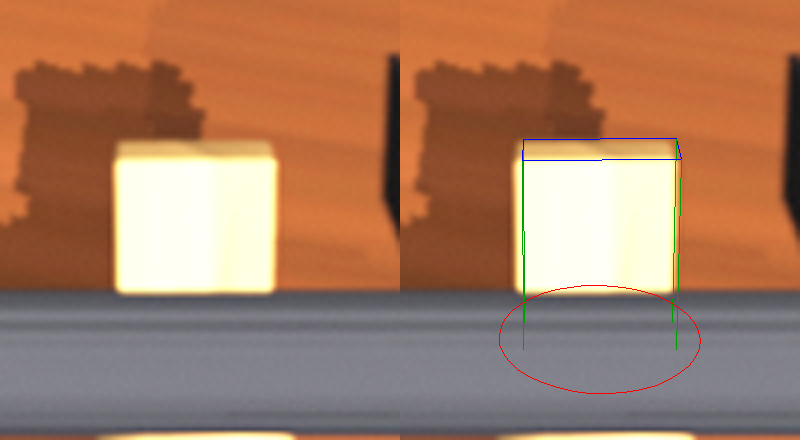

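The wrist crop shows the tongue level: its end-face edges run horizontal at crop rows 142 and 158. The axis sits about 1 mm toward +y of the prediction. Next I grasp.

```bash
python3 - <<'E'
from plant import *
from h import *
np.set_printoptions(precision=4,suppress=True)
print(move(get_obs(),(.5373,.1998,.1855),(np.pi,0,.171)))
E
```

```text
(array([-0.1047,  0.0066,  0.0428]), array([ 0.0001,  0.0001, -0.0001]))
```

>>> jog_arm:
  motion:
    - [[-0.04,0.003,0],[0,0,0],0]
    - [[-0.08,0.005,0],[0,0,0],0]
    - [[-0.105,0.0065,0],[0,0,0],0]
    - [[-0.105,0.0065,0.005],[0,0,0],0]
    - [[-0.105,0.0065,0.02],[0,0,0],0]
    - [[-0.105,0.0065,0.035],[0,0,0],0]
    - [[-0.105,0.0065,0.043],[0,0,0],0]
    - [[-0.105,0.0065,0.043],[0,0,0],0]
    - [[-0.105,0.0065,0.043],[0,0,0],1]
    - [[-0.105,0.0065,0.043],[0,0,0],1]
    - [[-0.105,0.0065,0.043],[0,0,0],1]
    - [[-0.105,0.0065,0.043],[0,0,0],1]
    - [[-0.105,0.0065,0.043],[0,0,0],1]
    - [[-0.105,0.0065,0.043],[0,0,0],1]
    - [[-0.105,0.0065,0.043],[0,0,0],1]
    - [[-0.105,0.0065,0.043],[0,0,0],1]
  grip_force: 40

```text
time_s: 8.65
tool_pos: [0.5374, 0.1998, 0.185]
ee_rot: [3.141, 0.0, 0.171]
contact_force: [0.0, -1.0, 1.3]
finger_gap: 0.0313
grip_force: 40.0
```

```bash
python3 - <<'E'
from plant import *
from h import *
np.set_printoptions(precision=4,suppress=True)
print(move(get_obs(),(.4452,-.143,.245),(np.pi,0,-.094)))
E
```

```text
(array([-0.1492,  0.3222, -0.06  ]), array([0.0002, 0.    , 0.2649]))
```

>>> jog_arm:
  motion:
    - [[0,0,-0.02],[0,0,0],1]
    - [[0,0,-0.045],[0,0,0],1]
    - [[0,0,-0.06],[0,0,0],1]
    - [[-0.01,0.025,-0.06],[0,0,0.02],1]
    - [[-0.025,0.055,-0.06],[0,0,0.05],1]
    - [[-0.04,0.09,-0.06],[0,0,0.08],1]
    - [[-0.06,0.13,-0.06],[0,0,0.11],1]
    - [[-0.08,0.17,-0.06],[0,0,0.14],1]
    - [[-0.1,0.21,-0.06],[0,0,0.18],1]
    - [[-0.12,0.25,-0.06],[0,0,0.22],1]
    - [[-0.135,0.285,-0.06],[0,0,0.24],1]
    - [[-0.145,0.31,-0.06],[0,0,0.265],1]
    - [[-0.149,0.322,-0.06],[0,0,0.265],1]
    - [[-0.149,0.322,-0.06],[0,0,0.265],1]
    - [[-0.149,0.322,-0.06],[0,0,0.265],1]

```text
time_s: 10.15
tool_pos: [0.4453, -0.1422, 0.2449]
ee_rot: [-3.141, 0.0, -0.094]
contact_force: [-0.2, 1.7, 0.3]
finger_gap: 0.0315
grip_force: 40.0
```

```bash
python3 - <<'E'
from plant import *
from h import *
s,c=shot("w3");W=wcam(s,c);print(s["tool_pos"],s["ee_rot"],s["finger_gap"],s["contact_force"])
cv2.imwrite("pics/w3v.png",cv2.resize(cv2.imread("pics/w3.png")[20:320,140:540],(800,600),interpolation=2))
E
```

```text
[ 0.44534624 -0.14219825  0.24487018] [-3.14111571e+00  4.28490755e-04 -9.42648513e-02] 0.03148342181141792 [-0.24172798  1.6697838   0.31114052]
```

View pics/w3v.png

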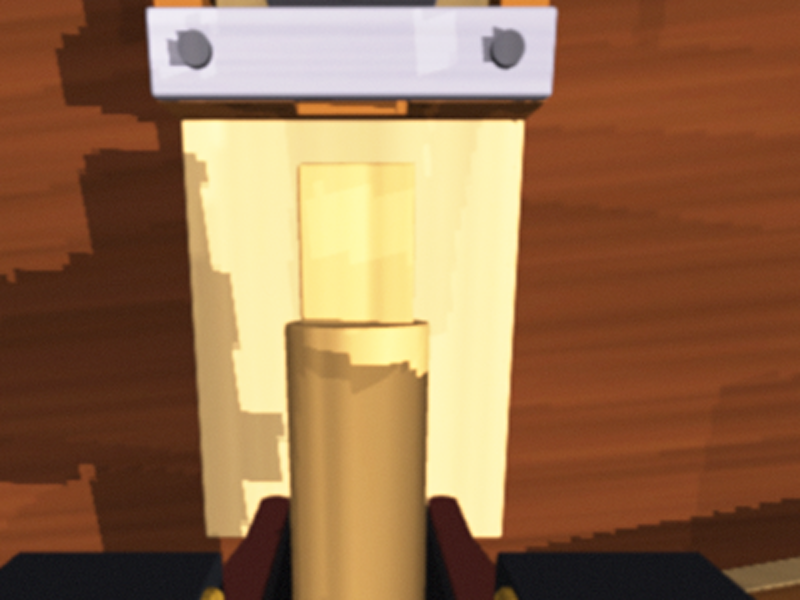

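The wrist view shows the tongue end at (298..413,163), the shoulder at row 323, the lip's front edge at (153,97)–(551,97), and the bed corners at (182,121), (524,121), (207,538) and (502,538), in 2x crop pixels.

```bash
python3 - <<'E'
from h import *
np.set_printoptions(precision=4,suppress=True)
s,c=pickle.load(open("w3.pkl","rb"));W=wcam(s,c)
p=lambda u,v,z:watz(W,(u/2+140,v/2+20),z)
for n,u,v,z in(("lipL",153,97,.041),("lipR",551,97,.041),("lipbL",148,9,.041),("lipbR",556,9,.041),("bedL",182,121,.012),("bedR",524,121,.012),("fL",207,538,.012),("fR",502,538,.012),("tipL",298,163,.0798),("tipR",413,163,.0798),("shL",287,323,.076),("shR",429,323,.076),("slotL",297,105,.034),("slotR",407,105,.034)):
    w=p(u,v,z);R=Ro.from_euler("xyz",s["ee_rot"]);print(n,w,"tool",R.inv().apply(w-s["tool_pos"]))
E
```

```text
lipL [ 0.5575 -0.101   0.041 ] tool [ 0.1079 -0.0515  0.2038]
lipR [ 0.548 -0.2    0.041] tool [0.1077 0.0479 0.2038]
lipbL [ 0.5769 -0.1031  0.041 ] tool [ 0.1274 -0.0512  0.2038]
lipbR [ 0.5674 -0.2017  0.041 ] tool [0.1272 0.0478 0.2038]
bedL [ 0.5576 -0.1009  0.012 ] tool [ 0.108  -0.0515  0.2328]
bedR [ 0.5481 -0.2002  0.012 ] tool [0.1079 0.0481 0.2328]
fL [ 0.428  -0.0886  0.012 ] tool [-0.0222 -0.0516  0.2329]
fR [ 0.4184 -0.1882  0.012 ] tool [-0.0224  0.0484  0.2329]
tipL [ 0.533  -0.1379  0.0798] tool [ 0.0869 -0.0124  0.165 ]
tipR [ 0.5308 -0.161   0.0798] tool [0.0869 0.0108 0.165 ]
shL [ 0.5013 -0.1314  0.076 ] tool [ 0.0547 -0.0159  0.1689]
shR [ 0.4983 -0.1624  0.076 ] tool [0.0547 0.0152 0.1688]
slotL [ 0.5538 -0.1362  0.034 ] tool [ 0.1075 -0.0161  0.2108]
slotR [ 0.5511 -0.1646  0.034 ] tool [0.1074 0.0125 0.2108]
```

In the tool frame the jig is in line with the leg (yaw within 0.2°). The face is at x = 107.9 mm, the slot centre at y = −1.7 mm, and the tongue centre at y = −0.8 mm with the shoulder at x = 54.7 mm. So I shift y by −1 mm, go down 47 mm, then forward 53 mm.

>>> jog_arm:
  motion:
    - [[0,-0.001,0.01],[0,0,0],1]
    - [[0,-0.001,0.025],[0,0,0],1]
    - [[0,-0.001,0.038],[0,0,0],1]
    - [[0,-0.001,0.045],[0,0,0],1]
    - [[0,-0.001,0.047],[0,0,0],1]
    - [[0,-0.001,0.047],[0,0,0],1]
    - [[0.005,-0.001,0.047],[0,0,0],1]
    - [[0.012,-0.001,0.047],[0,0,0],1]
    - [[0.017,-0.001,0.047],[0,0,0],1]
    - [[0.021,-0.001,0.047],[0,0,0],1]
    - [[0.025,-0.001,0.047],[0,0,0],1]
    - [[0.029,-0.001,0.047],[0,0,0],1]
    - [[0.034,-0.001,0.047],[0,0,0],1]
    - [[0.039,-0.001,0.047],[0,0,0],1]
    - [[0.039,-0.001,0.047],[0,0,0],1]
    - [[0.039,-0.001,0.047],[0,0,0],1]

```text
time_s: 11.8
tool_pos: [0.4843, -0.1454, 0.1979]
ee_rot: [3.142, 0.0, -0.094]
contact_force: [0.1, -0.1, -0.8]
finger_gap: 0.031
grip_force: 40.0
```

>>> jog_arm:
  motion:
    - [[0.003,0,0],[0,0,0],1]
    - [[0.006,0,0],[0,0,0],1]
    - [[0.008,0,0],[0,0,0],1]
    - [[0.01,0,0],[0,0,0],1]
    - [[0.012,0,0],[0,0,0],1]
    - [[0.013,0,0],[0,0,0],1]
    - [[0.013,0,0],[0,0,0],1]
    - [[0.013,0,0],[0,0,0],1]

```text
time_s: 12.6
tool_pos: [0.4956, -0.1463, 0.1974]
ee_rot: [-3.141, 0.005, -0.094]
contact_force: [-7.3, -0.9, 0.9]
finger_gap: 0.0308
grip_force: 40.0
```

>>> jog_arm:
  motion:
    - [[0.001,0,0],[0,0,0],1]
    - [[0.002,0,0],[0,0,0],1]
    - [[0.003,0,0],[0,0,0],1]
    - [[0.003,0,0],[0,0,0],1]
    - [[0.003,0,0],[0,0,0],1]
    - [[0.003,0,0],[0,0,0],1]

```text
time_s: 13.2
tool_pos: [0.498, -0.1465, 0.1973]
ee_rot: [-3.141, 0.006, -0.094]
contact_force: [-7.4, -2.5, -0.0]
finger_gap: 0.0313
grip_force: 40.0
```

>>> jog_arm:
  motion:
    - [[0.001,0,0],[0,0,0],1]
    - [[0.0015,0,0],[0,0,0],1]
    - [[0.0015,0,0],[0,0,0],1]
    - [[0.0015,0,0],[0,0,0],1]

```text
time_s: 13.6
tool_pos: [0.4992, -0.1466, 0.1972]
ee_rot: [-3.141, 0.007, -0.094]
contact_force: [-8.6, -2.4, 1.2]
finger_gap: 0.0313
grip_force: 40.0
```

```bash
python3 - <<'E'
from plant import *
from h import *
s,c=shot("w4");print(s["tool_pos"],s["ee_rot"],s["contact_force"])
cv2.imwrite("pics/w4v.png",cv2.resize(cv2.imread("pics/w4.png")[100:400,120:520],(800,600),interpolation=2))
E
```

```text
[ 0.4991678  -0.14657328  0.19724863] [-3.14052415  0.00676499 -0.09400382] [-8.64953853 -2.42434452  1.23545332]
```

>>> jog_arm:
  motion:
    - [[0.001,0,0],[0,0,0],1]
    - [[0.0015,0,0],[0,0,0],1]
    - [[0.0015,0,0],[0,0,0],1]
    - [[0.0015,0,0],[0,0,0],1]

```text
time_s: 14.05
tool_pos: [0.4997, -0.1466, 0.1972]
ee_rot: [-3.14, 0.009, -0.094]
contact_force: [-12.8, -2.7, 5.2]
finger_gap: 0.0314
grip_force: 40.0
```

The force now rises steeply, which suggests the shoulder is home. I'll use the last picture to check.

```bash
python3 - <<'E'
from plant import *
from h import *
s,c=shot("w5");W=wcam(s,c);print(s["tool_pos"],s["ee_rot"],s["contact_force"])
cv2.imwrite("pics/w5v.png",cv2.resize(cv2.imread("pics/w5.png")[60:360,120:520],(800,600),interpolation=2))
E
```

```text
[ 0.4996607  -0.14660438  0.19721008] [-3.1404151   0.00929239 -0.09361598] [-12.83010972  -2.69690197   5.19469846]
```

View pics/w5v.png

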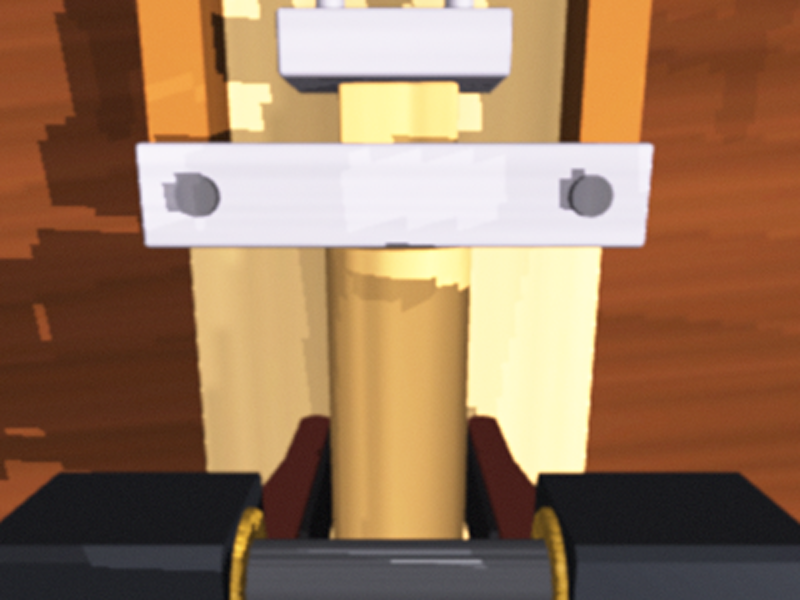

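The tongue is through under the lip, with its end at (340..458,83) against the stop. The rod's shoulder is at the lip's front edge (row 245). Now the numbers.

```bash
python3 - <<'E'
from h import *
np.set_printoptions(precision=4,suppress=True)
s,c=pickle.load(open("w5.pkl","rb"));W=wcam(s,c);R=Ro.from_euler("z",s["ee_rot"][2])
for n,u,v,z in(("lipfL",146,245,.041),("lipfR",645,245,.041),("lipbL",137,143,.041),("lipbR",653,143,.041),("tipL",340,84,.032),("tipR",458,84,.032)):
    w=watz(W,(u/2+120,v/2+60),z);print(n,R.inv().apply(w-s["tool_pos"]))
E
```

```text
lipfL [ 0.054   0.0509 -0.1562]
lipfR [ 0.0538 -0.0488 -0.1562]
lipbL [ 0.0734  0.0508 -0.1562]
lipbR [ 0.0733 -0.0485 -0.1562]
tipL [ 0.0851  0.0122 -0.1652]
tipR [ 0.0851 -0.0115 -0.1652]
```

>>> jog_arm:
  motion:
    - [[0.001,0,0],[0,0,0],1]
    - [[0.001,0,0],[0,0,0],1]
    - [[0.001,0,0],[0,0,0],1]
    - [[0.001,0,0],[0,0,0],1]
    - [[0.001,0,0],[0,0,0],1]

```text
time_s: 14.6
tool_pos: [0.5, -0.1466, 0.1972]
ee_rot: [-3.14, 0.011, -0.093]
contact_force: [-15.1, -3.5, 8.3]
finger_gap: 0.031
grip_force: 40.0
```

```bash
python3 - <<'E'
from plant import *
s=get_obs();print(s["tool_pos"],abs(s["dq"]).max())
print(hand_in())
E
```

```text
[ 0.49997124 -0.14664873  0.19720126] 0.0012926541322980107
the job is handed in; nothing more can be done
None
```

I rolled the leg level, pushed its tongue under the lip against the stop, and handed the job in at 14.6 s with the gripper still pressing at about 15 N. My last image measurement put the tongue tip at x ≈ 86 mm in the jig frame (limit 84.5 mm). The hand-in returned no verdict.

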